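# Move three inspection parts on to their next stations

## Task

The three steel parts must each move on to their next measuring step: the bearing ring onto the round black turntable, the stepped shaft onto the square perforated plate and the hexagon nut into the white tray, each standing as it stands now and in the middle of its place. All three places are occupied, so park one part near the middle of the small empty black rubber pad on the way. Set every part down gently, never drop one or lay it on the bare bench, and do not shift the master ball or the dial gauge that stand among them.

Things in the scene. Friction and masses are not known exactly. Their poses are not given: they have to be found in the camera images.
- ring: Bearing ring, plain steel, outer diameter 62 mm, bore 48 mm, 24 mm high, about 0.23 kg. It lies flat (bore upright), at the start in the white tray. Origin: centre of its underside; z up along the axis.
- shaft: Stepped shaft stub, plain steel, standing upright: a foot disc of diameter 52 mm and height 14 mm, above it a neck of diameter 28 mm up to 60 mm total height; about 0.45 kg. At the start it stands on the turntable. Origin: centre of its underside; z up along the axis.
- nut: Hexagon nut, plain steel, 46 mm across flats (53 mm across corners), 24 mm high, with a bore about 30 mm wide, about 0.21 kg. It lies flat, at the start on the perforated plate. Origin: centre of its underside; z up; its x axis points square to one of the flats (flats face every 60 degrees from x).
- turntable: Round black turntable with a thin white cross on top, on a grey foot; fixed. Disc of diameter 130 mm, flat top 45 mm above the bench. Origin: centre of its foot at bench level, z up: the middle of the top is 45 mm above it.
- fixture_plate: Square light-grey metal fixture plate 124 x 124 mm with a 5 x 5 grid of dark holes (drawn only, 7 mm wide; the top is flat), on a dark foot; fixed. Top 30 mm above the bench. Origin: centre of its foot at bench level; x and y along its edges.
- tray: White rectangular plastic tray, 126 mm (its x) by 152 mm (its y), fixed; walls 5 mm thick, rim 13 mm above the bench, inner floor 5 mm above the bench. Origin: centre of its underside at bench level.
- pad: Square black rubber pad, 110 x 110 mm, 8 mm thick, flat, empty at the start: the free spot; fixed. Origin: centre of its underside at bench level.
- master_ball: Master ball: a white ball of diameter 30 mm on a thin stem and a dark round foot of diameter 50 mm, 63 mm tall in all; loose, to be left alone. Origin: centre of its underside.
- dial_gauge: Dial gauge on a dark square foot 50 x 50 mm, with a thin post and an upright round black dial of diameter 44 mm, 84 mm tall in all; loose, to be left alone. Origin: centre of its underside.
Not all that is in view belongs to the job. Of the things shaped like the tray, the white one is meant.

How it is judged:
By the outcome, as a careful person would: the job done as asked, in the order asked, and still so for the second after the job is handed in, with the robot touching nothing.
It also fails if it takes over 109 s, if anything falls off the work surface, if the arm or the gripper's body presses on something with over 40 N, if the wrist force passes 120 N, or if a joint passes its speed limit or range.

## Robot

A 7-joint arm with a two-finger parallel gripper is mounted at the origin on the work surface. World frame = base frame: x ahead of the robot, y to its left, z up, the work surface at z = 0. Lengths are in m, angles in rad, forces in N, time in s.
With the tool pointing down it reaches from about 0.4 to 0.925 m from the base axis. Payload 4.1 kg.
Tool frame: the origin (TCP) lies at the very end of the fingers, on their centre line; the grasp point (between the pads) lies 19 mm behind it; z points along the fingers, y is the line along which they close (so a half turn about z gives the same grasp; the last joint's range is limited). The gripper opens to 85 mm and grips with 20 to 120 N. Pads are 22 mm wide; open, the fingers measure 114 mm over their backs; the gripper's body (76 mm by 85 mm) begins 54 mm behind the grasp point. The pads swing forward as they close: fully open they stand 13 mm farther back than shut.
Start: joints at [1.01, 0.398, 0.045, 1.537, -0.019, 1.207, -0.051], TCP at [0.29, -0.582, 0.231] pointing down, gripper open.
Joint ranges: [-2.82, 2.82], [-0.49, 2.23], [-1.37, 1.46], [0, 2.46], [-1.36, 4.5], [0.23, 2], [-2.94, 2.94]. Speed limits (rad/s): [2.57, 2.57, 3.14, 3.14, 3.14, 3.14, 3.14].

## Interface

Orientations are given as [roll, pitch, yaw] about the fixed x, y, z axes, in that order (R = Rz(yaw) Ry(pitch) Rx(roll)).
In Python, from plant import env gives the robot as it stands. The module is installed in compiled form; this text tells all that it offers.
- The arm moves only by the tool send_rows, never from a script. Its arguments are lists of equal length, an entry for each row: "grip": the opening, from 0 (shut) to 1 (fully open); "delta_pos": the shift along the world's x, y, z in m, a list of three; "roll": the turn about the world's z in degrees. A call has 1 to 5 rows; each row shifts and turns the commanded pose from where the row before left it; what a row does not reach is not made up. A row lasts 1/12 s, in which the tool goes at most 41.7 mm and 7.16 degrees, less where a joint would pass 70% of its speed; a pose out of reach is approached as far as the arm can. A call with a gripper value outside its range is refused whole. The fingers move at their own pace and stop on an object; "grip_force" is the grip in N (left out, the last holds). Time passes only in rows, so rows that do not move let the fingers close. It gives the time, the measured TCP pose, the force, the opening and the grip force at its end, in the units of the state.
- env.state(): the state, without advancing time (a new reading comes with each control period).
- env.capture(name): name is "scene" or "side" or "wrist"; returns a dict with "img" (400x640x3 uint8, blue, green, red), "mtx" (3x3 intrinsics, pixels), "R" (3x3) and "t" (3): a world point X has camera coordinates R X + t; the wrist camera has in their place "mount" (4x4, takes a point from camera to tool coordinates, whose origin is the TCP and whose axes are the flange's). Camera axes: x right, y down, z forward; pixel columns grow to the right and rows downward; lengths in m; the calibration is good to about 2 mm. A picture is of the moment at which its call begins: read the wrist's pose just before it. There is no depth.
- env.job_done(): hands the job in; it is judged then, once.
The state is a dict: "clock": time; "joint_positions": joint angles; "qd": joint speeds; "effort": joint torques, N m; "tool_pos": TCP position; "orientation": TCP orientation; "ft_force": force on the tool from outside, world axes, zero at the start; "moment": the same for the moment, N m; "width": finger opening in m; "grip_force": force on a finger pad.
Only numpy, scipy, OpenCV 4.12 (cv2) and the standard library are available. Lean on these libraries where they do the work, as an engineer would, in place of code of your own. Each camera call takes 0.05 s, during which the arm holds its last target. There are 200 camera calls.

## Working session

There is one attempt and no reset: what is moved stays moved. The work goes in short steps, Python scripts to look and compute and a tool call to move; the robot and the scene stay as the last step left them, time stands still between calls to the robot, and variables do not carry over. Pictures are saved under pics/ and viewed, at most 15 in all, crops included, and the job is handed in when it is done.

Besides the shell and the picture viewer there is one more tool, called after ">>>" as name(argument=value, ...), one argument or row to a line, values as JSON. send_rows: Moves the arm, as the interface text tells. Its arguments: {"type":"object","properties":{"grip":{"type":"array","items":{"type":"number"}},"delta_pos":{"type":"array","items":{"type":"array","items":{"type":"number"}}},"roll":{"type":"array","items":{"type":"number"}},"grip_force":{"type":"number"}},"required":["grip","delta_pos","roll"]}

```bash
mkdir -p pics
python3 - <<'E'
from plant import env
import cv2,pickle
d={}
for n in("scene","side"):
    c=env.capture(n);d[n]=c;cv2.imwrite(f"pics/{n}0.png",c["img"])
    print(n,c["mtx"],c["R"],c["t"])
pickle.dump(d,open("cap0.pkl","wb"))
s=env.state();print(s)
E
```

```text
scene [[512.03753035   0.         323.10267948]
 [  0.         512.03753035 195.79472223]
 [  0.           0.           1.        ]] [[-0.77616003  0.63046526  0.00944274]
 [ 0.51706412  0.6449809  -0.56271159]
 [-0.3608605  -0.43187175 -0.82659936]] [ 0.32449962 -0.19600809  1.66369819]
side [[500.84582336   0.         313.35172852]
 [  0.         500.84582336 200.46415891]
 [  0.           0.           1.        ]] [[-0.69713565 -0.71674646 -0.0166255 ]
 [-0.49421419  0.49723297 -0.71310006]
 [ 0.51937869 -0.48891092 -0.7008651 ]] [0.2950853  0.23106526 0.97733122]
{'clock': 0.1, 'joint_positions': array([ 1.0100006 ,  0.39913489,  0.04506687,  1.53778202, -0.01873068,
        1.20690529, -0.05071392]), 'qd': array([-1.70870377e-03, -1.15229617e-03, -4.03362438e-04, -2.51345913e-03,
       -3.86912546e-04,  2.18921680e-03, -7.45529522e-05]), 'effort': array([ 4.58889815e-03, -4.76260936e+01,  1.37034886e+00, -2.54949474e+01,
        1.18482707e-02,  5.03571384e-03, -3.02922530e-06]), 'tool_pos': array([ 0.28936386, -0.58138387,  0.23034461]), 'orientation': array([-3.13978861e+00,  1.08538755e-04,  4.61854341e-01]), 'ft_force': array([-0.89603027, -0.87944308,  0.01115625]), 'moment': array([-0.05269073,  0.04821602,  0.05369835]), 'grip_force': 0.0, 'width': 0.0852545124072432}
```

View pics/scene0.png

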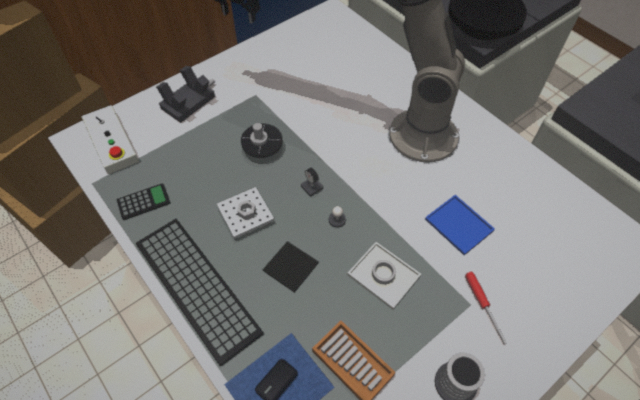

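View pics/side0.png

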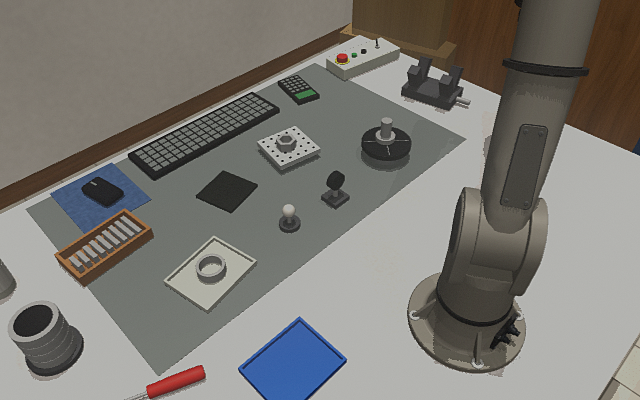

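Scene picture: turntable with shaft (262,140), plate with nut (246,212), pad (291,266), gauge (312,182), ball (337,215). Tray candidates are the white one with the ring (384,273), the blue one (460,224) and the orange box (353,362). The white one with the ring fits. The side picture agrees: tray (210,272), pad (227,191), plate (289,147), turntable (386,144). I'll confirm with an enlarged crop.

```bash
cat > h.py <<'E'
import numpy as np,cv2,pickle
def cast(c,uv,z):
    uv=np.atleast_2d(np.array(uv,float))
    d=np.c_[(uv-[c["mtx"][0,2],c["mtx"][1,2]])/c["mtx"][0,0],np.ones(len(uv))]@c["R"]
    o=-c["R"].T@c["t"]
    return o+d*((np.reshape(z,(-1,1))-o[2])/d[:,2:])
def proj(c,X):
    p=(np.atleast_2d(X)@c["R"].T+c["t"])@c["mtx"].T
    return p[:,:2]/p[:,2:]
def wristcam(env):
    from scipy.spatial.transform import Rotation as Ro
    s=env.state();c=env.capture("wrist")
    T=np.eye(4);T[:3,:3]=Ro.from_euler("xyz",s["orientation"]).as_matrix();T[:3,3]=s["tool_pos"]
    M=np.linalg.inv(T@c["mount"]);c["R"]=M[:3,:3];c["t"]=M[:3,3];return c
E
python3 - <<'E'
from h import *
d=pickle.load(open("cap0.pkl","rb"))
i=d["side"]["img"][105:325,150:450]
cv2.imwrite("pics/crop1.png",cv2.resize(i,None,fx=2.6,fy=2.6,interpolation=cv2.INTER_CUBIC))
for n,L in {"scene":[("ring top",384,270,.029),("nut top",247,208,.054),("shaft top",259,127,.105),("pad",291,266,.008),("gauge",312,188,.01),("ball foot",337,219,.01)],
 "side":[("ring top",210,266,.029),("nut top",287,140,.054),("shaft top",387,122,.105),("pad",227,191,.008),("gauge",335,198,.01),("ball foot",289,224,.01)]}.items():
    for a in L: print(n,a[0],cast(d[n],a[1:3],a[3]).round(3))
E
```

```text
scene ring top [[0.439 0.282 0.029]]
scene nut top [[ 0.619 -0.092  0.054]]
scene shaft top [[ 0.441 -0.279  0.105]]
scene pad [[0.619 0.109 0.008]]
scene gauge [[ 0.415 -0.056  0.01 ]]
scene ball foot [[0.427 0.074 0.01 ]]
side ring top [[0.437 0.286 0.029]]
side nut top [[ 0.615 -0.092  0.054]]
side shaft top [[ 0.439 -0.277  0.105]]
side pad [[0.615 0.111 0.008]]
side gauge [[ 0.407 -0.058  0.01 ]]
side ball foot [[0.423 0.079 0.01 ]]
```

View pics/crop1.png

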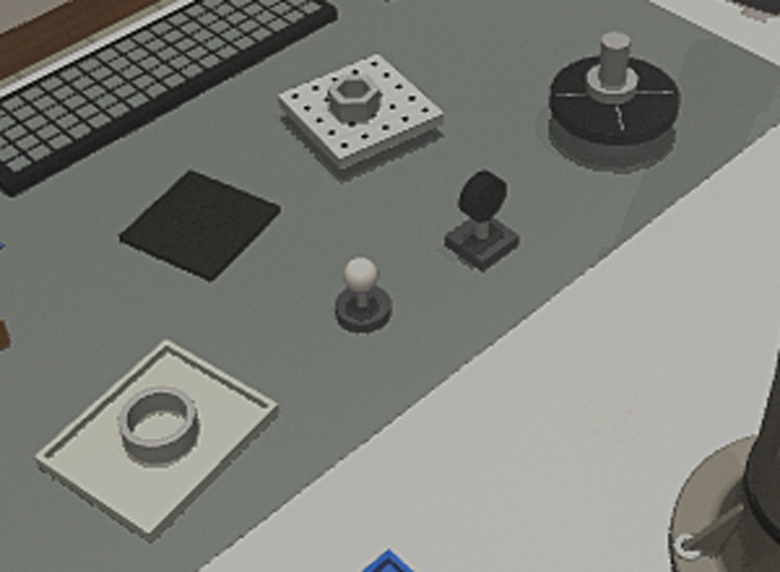

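Both views agree to about 4 mm, and the crop confirms the white tray holds the ring at crop (158,425). I'll move over the shaft and fit the places meanwhile. Order: shaft to pad, ring to turntable, nut to tray, shaft to plate.

>>> send_rows(
  grip=[1, 1, 1, 1, 1],
  delta_pos=[
    [0.0166, 0.0336, 0],
    [0.0166, 0.0336, 0],
    [0.0166, 0.0336, 0],
    [0.0166, 0.0336, 0],
    [0.0166, 0.0336, 0],
  ],
  roll=[0, 0, 0, 0, 0],
  grip_force=50,
)

```text
clock: 0.52
tool_pos: [0.3729, -0.412, 0.2309]
orientation: [-3.141, 0.0, 0.462]
ft_force: [-0.3, -0.3, -0.0]
width: 0.0853
grip_force: 0.0
```

>>> send_rows(
  grip=[1, 1, 1, 1, 1],
  delta_pos=[
    [0.0166, 0.0336, 0],
    [0.0166, 0.0336, 0],
    [0.0166, 0.0336, 0],
    [0.0166, 0.0336, 0],
    [0, 0, 0],
  ],
  roll=[0, 0, 0, 0, 0],
)

```text
clock: 0.93
tool_pos: [0.4433, -0.2706, 0.2313]
orientation: [-3.138, -0.004, 0.475]
ft_force: [1.5, 0.5, 0.5]
width: 0.0853
grip_force: 0.0
```

Run:
```python
from h import *
from plant import env
d=pickle.load(open("cap0.pkl","rb"));c=d["side"]
o=lambda L:np.array(L)/2.6+[150,105]
for n,L,z in[("tray",[(167,342),(278,405),(150,538),(38,458)],.013),("plate",[(378,55),(443,112),(341,164),(279,98)],.03),("pad",[(190,171),(280,208),(210,280),(120,237)],.008),("tt",[(549,98),(680,98)],.045)]:
    P=cast(c,o(L),z)[:,:2]
    e=np.roll(P,-1,0)-P
    print(n,P.mean(0).round(4),np.linalg.norm(e,axis=1).round(3),np.degrees(np.arctan2(e[:,1],e[:,0])).round(1))
P=cast(c,o([(354,75),(377,86),(379,99),(356,113),(333,103),(330,87)]),.054)[:,:2]
e=np.roll(P,-1,0)-P;print("nut",P.mean(0).round(4),np.degrees(np.arctan2(e[:,1],e[:,0])).round(0)%60)
w=wristcam(env);s=env.state();print(s["clock"],s["tool_pos"],s["orientation"],s["joint_positions"])
print(w["mount"].round(4),w["mtx"][0,0]);print(proj(w,[[.44,-.278,.105],[.44,-.278,.045]]))
cv2.imwrite("pics/w1.png",w["img"]);pickle.dump(w,open("w1.pkl","wb"))
```

```text
tray [0.436 0.287] [0.124 0.153 0.126 0.149] [-168.9  101.4    9.1  -79.4]
plate [ 0.618  -0.0987] [0.12  0.127 0.125 0.123] [170.6  84.  -11.  -98.5]
pad [0.6159 0.1102] [0.109 0.111 0.108 0.108] [-164.9  105.3   13.6  -74.3]
tt [ 0.4314 -0.2739] [0.131 0.131] [-135.4   44.6]
nut [ 0.6131 -0.0884] [ 8. 23. 30. 11. 25. 25.]
0.9833 [ 0.44126415 -0.27468687  0.23118761] [-3.14030016e+00 -1.25590654e-03  4.70942563e-01] [ 0.59887567  0.16906167 -0.13910297  1.84106343  0.02379271  1.13346876
 -0.64820679]
[[ 2.000e-04 -9.662e-01 -2.576e-01  6.520e-02]
 [ 1.000e+00  3.000e-04 -3.000e-04  4.000e-04]
 [ 3.000e-04 -2.576e-01  9.662e-01 -1.432e-01]
 [ 0.000e+00  0.000e+00  0.000e+00  1.000e+00]] 290.54250479531083
[[322.70208168 197.22363414]
 [321.96154236 184.06896317]]
```

View pics/w1.png

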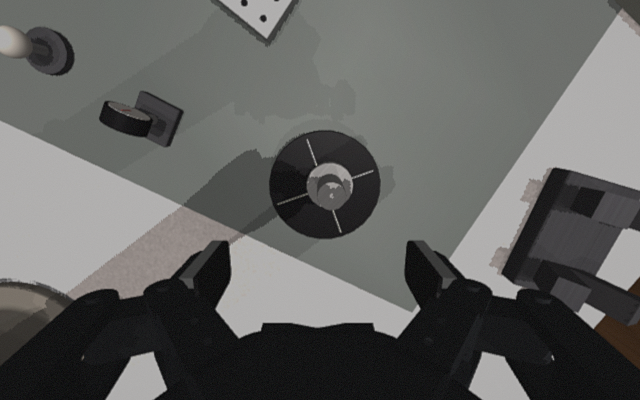

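Wrist picture: turntable disc centred near (325,184), shaft foot near (330,186). Now a precise measurement by contours.

>>> send_rows(
  grip=[1, 1, 1],
  delta_pos=[
    [0, 0, 0],
    [0, 0, 0],
    [0, 0, 0],
  ],
  roll=[0, 0, 0],
)

```text
clock: 1.23
tool_pos: [0.438, -0.2811, 0.2311]
orientation: [3.142, 0.001, 0.459]
ft_force: [0.7, 0.2, 0.2]
width: 0.0858
grip_force: 0.0
```

```bash
cat >> h.py <<'E'
def blob(m,uv):
    """largest contour within 40 px of uv"""
    cs,_=cv2.findContours(m.astype(np.uint8),cv2.RETR_EXTERNAL,cv2.CHAIN_APPROX_NONE)
    cs=[c for c in cs if np.hypot(*(c[:,0].mean(0)-uv))<40]
    return max(cs,key=cv2.contourArea)[:,0]
def circ(c,px,z):
    P=cast(c,px,z)[:,:2]
    a=np.linalg.lstsq(np.c_[2*P,np.ones(len(P))],(P**2).sum(1),rcond=None)[0]
    (x,y),r=cv2.minEnclosingCircle((P*1000).astype(np.float32))
    return a[:2].round(4),round(float(np.sqrt(a[2]+a[:2]@a[:2])),4),"mec",round(x/1000,4),round(y/1000,4),round(r/1000,4)
E
python3 - <<'E'
from h import *
from plant import env
w=wristcam(env);pickle.dump(w,open("w1.pkl","wb"));print(env.state()["tool_pos"],env.state()["orientation"])
g=cv2.cvtColor(w["img"],cv2.COLOR_BGR2GRAY)
uv=proj(w,[[.436,-.276,.045]])[0];print(uv)
b=blob(g<62,uv);print("disc",b.min(0),b.max(0),circ(w,b,.045))
m=np.zeros_like(g);cv2.fillPoly(m,[b],1);m=cv2.erode(m,np.ones((9,9)))
b2=blob(cv2.morphologyEx(((g>75)&(m>0)).astype(np.uint8),cv2.MORPH_OPEN,np.ones((5,5))),uv)
print("foot",b2.min(0),b2.max(0),circ(w,b2,.059))
E
```

```text
[ 0.43813093 -0.2810162   0.23113223] [-3.14158837e+00  5.99793544e-04  4.58887537e-01]
[312.2682558 177.6086071]
disc [262 121] [373 230] (array([ 0.4381, -0.2817]), 0.0638, 'mec', 0.4377, -0.2819, 0.0647)
foot [300 153] [345 199] (array([ 0.4451, -0.2844]), 0.0253, 'mec', 0.4449, -0.2845, 0.0263)
```

>>> send_rows(
  grip=[1, 1, 1, 1, 1],
  delta_pos=[
    [0.002, -0.001, -0.03],
    [0.002, -0.001, -0.03],
    [0.002, 0, -0.02],
    [0, 0, 0],
    [0, 0, 0],
  ],
  roll=[0, 0, 0, 0, 0],
)

```text
clock: 1.7
tool_pos: [0.4441, -0.282, 0.1507]
orientation: [-3.14, 0.001, 0.46]
ft_force: [0.6, -0.2, 1.1]
width: 0.0851
grip_force: 0.0
```

Run:
```python
from h import *
from plant import env
w=wristcam(env);print(env.state()["tool_pos"],env.state()["orientation"])
g=cv2.cvtColor(w["img"],cv2.COLOR_BGR2GRAY)
uv=proj(w,[[.442,-.28,.045]])[0];print(uv)
b=blob(g<62,uv);print("disc",b.min(0),b.max(0),circ(w,b,.045))
m=np.zeros_like(g);cv2.fillPoly(m,[b],1);m=cv2.erode(m,np.ones((9,9)))
b2=blob(cv2.morphologyEx(((g>75)&(m>0)).astype(np.uint8),cv2.MORPH_OPEN,np.ones((5,5))),uv)
print("foot",b2.min(0),b2.max(0),circ(w,b2,.059))
d=w["img"].copy();cv2.polylines(d,[b2],1,(0,0,255));cv2.polylines(d,[b],1,(0,255,0));cv2.imwrite("pics/w2.png",d[:300])
d=pickle.load(open("cap0.pkl","rb"))
for n in d:
  print(n,proj(d[n],[[.445,-.284,.105],[.440,-.278,.105]]).round(1))
```

```text
[ 0.4451785  -0.28244802  0.15204856] [ 3.14082224e+00 -3.04432573e-04  4.60583849e-01]
[314.02831445 196.63046792]
disc [242 127] [386 266] (array([ 0.4382, -0.2817]), 0.0639, 'mec', 0.438, -0.2818, 0.0647)
foot [290 170] [350 237] (array([ 0.4427, -0.2858]), 0.0268, 'mec', 0.4415, -0.2861, 0.0296)
scene [[256.9 126.5]
 [259.4 126.9]]
side [[386.8 119.9]
 [386.8 121.7]]
```

View pics/w2.png

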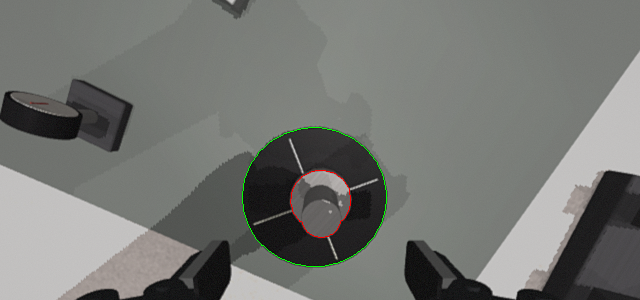

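Run:
```python
from h import *
from plant import env
w=wristcam(env);print(env.state()["tool_pos"],env.state()["orientation"])
g=cv2.cvtColor(w["img"],cv2.COLOR_BGR2GRAY)
uv=np.array([320,200])
b=blob(g<62,uv)
m=np.zeros_like(g);cv2.fillPoly(m,[b],1);m=cv2.erode(m,np.ones((9,9)))
b2=blob(cv2.morphologyEx(((g>75)&(m>0)).astype(np.uint8),cv2.MORPH_OPEN,np.ones((5,5))),uv)
print(b2.min(0),b2.max(0),"foot",circ(w,b2[b2[:,1]<b2[:,1].min()+36],.059),"neck",circ(w,b2[b2[:,1]>b2[:,1].max()-14],.105))
```

```text
[ 0.44575484 -0.2825878   0.15278761] [ 3.13941971e+00 -1.28568834e-03  4.60767334e-01]
[289 171] [349 237] foot (array([ 0.4455, -0.2844]), 0.0252, 'mec', 0.4468, -0.2834, 0.0258) neck (array([ 0.4445, -0.2849]), 0.0132, 'mec', 0.4411, -0.2866, 0.0129)
```

>>> send_rows(
  grip=[1, 1, 1, 1, 1],
  delta_pos=[
    [0, -0.002, -0.025],
    [0, 0, -0.025],
    [0, 0, -0.02],
    [0, 0, -0.014],
    [0, 0, 0],
  ],
  roll=[0, 0, 0, 0, 0],
)

```text
clock: 2.22
tool_pos: [0.4441, -0.2833, 0.0663]
orientation: [-3.14, 0.001, 0.462]
ft_force: [-0.0, -0.6, 0.7]
width: 0.0853
grip_force: 0.0
```

>>> send_rows(
  grip=[0.5, 0.3, 0.2, 0.2, 0.2],
  delta_pos=[
    [0, 0, 0],
    [0, 0, 0],
    [0, 0, 0],
    [0, 0, 0],
    [0, 0, 0],
  ],
  roll=[0, 0, 0, 0, 0],
)

```text
clock: 2.63
tool_pos: [0.4457, -0.2839, 0.0685]
orientation: [3.14, -0.001, 0.462]
ft_force: [-3.3, 2.6, 13.5]
width: 0.0263
grip_force: 48.7
```

>>> send_rows(
  grip=[0.2, 0.2, 0.2, 0.2, 0.2],
  delta_pos=[
    [0, 0, 0],
    [0, 0, 0],
    [0, 0, 0],
    [0, 0, 0],
    [0, 0, 0],
  ],
  roll=[0, 0, 0, 0, 0],
)

```text
clock: 3.05
tool_pos: [0.4457, -0.2839, 0.0686]
orientation: [3.14, -0.001, 0.462]
ft_force: [-1.1, 0.6, 6.9]
width: 0.0261
grip_force: 48.9
```

>>> send_rows(
  grip=[0.2, 0.2, 0.2, 0.2, 0.2],
  delta_pos=[
    [0, 0, 0.01],
    [0, 0, 0.03],
    [0, 0, 0.03],
    [0, 0, 0.03],
    [0, 0, 0.02],
  ],
  roll=[0, 0, 0, 0, 0],
)

```text
clock: 3.47
tool_pos: [0.4453, -0.2837, 0.1898]
orientation: [3.14, -0.001, 0.462]
ft_force: [0.9, -1.2, -4.0]
width: 0.0267
grip_force: 50.1
```

>>> send_rows(
  grip=[0.2, 0.2, 0.2, 0.2, 0.2],
  delta_pos=[
    [0.0144, 0.0327, 0],
    [0.0144, 0.0327, 0],
    [0.0144, 0.0327, 0],
    [0.0144, 0.0327, 0],
    [0.0144, 0.0327, 0],
  ],
  roll=[0, 0, 0, 0, 0],
)

```text
clock: 3.88
tool_pos: [0.5163, -0.1184, 0.1869]
orientation: [-3.141, 0.002, 0.462]
ft_force: [1.2, 0.3, -4.8]
width: 0.0264
grip_force: 50.4
```

>>> send_rows(
  grip=[0.2, 0.2, 0.2, 0.2, 0.2],
  delta_pos=[
    [0.0144, 0.0327, 0],
    [0.0144, 0.0327, 0],
    [0.0144, 0.0327, 0],
    [0.0144, 0.0327, 0],
    [0.0144, 0.0327, 0],
  ],
  roll=[0, 0, 0, 0, 0],
)

```text
clock: 4.3
tool_pos: [0.5884, 0.0447, 0.1867]
orientation: [-3.141, 0.002, 0.462]
ft_force: [1.5, 0.1, -4.3]
width: 0.0258
grip_force: 50.4
```

>>> send_rows(
  grip=[0.2, 0.2, 0.2, 0.2, 0.2],
  delta_pos=[
    [0.0144, 0.0327, 0],
    [0.0144, 0.0327, 0],
    [0, 0, 0],
    [0, 0, 0],
    [0, 0, 0],
  ],
  roll=[0, 0, 0, 0, 0],
)

```text
clock: 4.72
tool_pos: [0.6168, 0.1082, 0.1863]
orientation: [3.141, 0.003, 0.462]
ft_force: [0.5, -1.2, -4.9]
width: 0.0259
grip_force: 50.2
```

Run:
```python
from h import *
from plant import env
w=wristcam(env);s=env.state();print(s["tool_pos"],s["orientation"],s["ft_force"],s["width"])
g=cv2.cvtColor(w["img"],cv2.COLOR_BGR2GRAY)
print(proj(w,[[.618,.108,.008]]))
cv2.imwrite("pics/w3.png",w["img"]);pickle.dump(w,open("w3.pkl","wb"))
```

```text
[0.6169828  0.10710493 0.18643872] [3.14075200e+00 2.85344055e-03 4.60651518e-01] [ 0.53802444 -0.74425014 -4.52895237] 0.026145639492766503
[[317.5932452  178.11179641]]
```

View pics/w3.png

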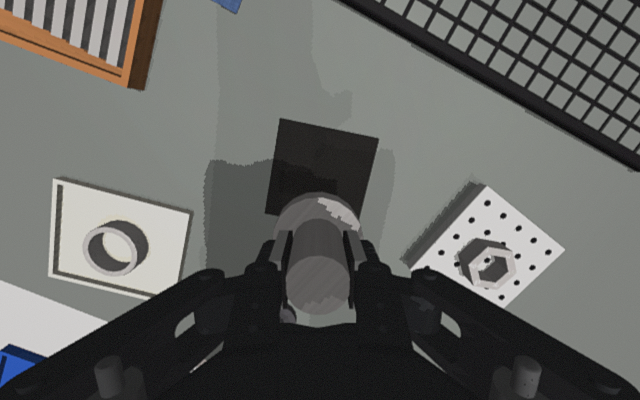

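Picture: shaft held upright; pad corners (281,119), (378,138), (266,212); tray on the left, plate with nut on the right.

Run:
```python
from h import *
w=pickle.load(open("w3.pkl","rb"))
for n,L,z in[("pad",[(281,119),(378,138),(266,212)],.008),("plate",[(486,185),(564,248),(406,262)],.03),("tray",[(52,178),(192,212),(49,276)],.013)]:
    P=cast(w,L,z)[:,:2];e=P[1:]-P[0]
    print(n,"c",((P[1]+P[2])/2).round(4),np.linalg.norm(e,axis=1).round(3),np.degrees(np.arctan2(e[:,1],e[:,0])).round(1))
```

```text
pad c [0.6212 0.1064] [0.107 0.106] [ -74.3 -164.8]
plate c [ 0.6269 -0.0979] [0.122 0.118] [-99.8 165.7]
tray c [0.442  0.2831] [0.156 0.126] [ -78.2 -168.5]
```

>>> send_rows(
  grip=[0.2, 0.2, 0.2, 0.2, 0.2],
  delta_pos=[
    [0.002, 0, -0.035],
    [0.002, -0.001, -0.04],
    [0, 0, -0.04],
    [0, 0, -0.025],
    [0, 0, -0.008],
  ],
  roll=[0, 0, 0, 0, 0],
)

```text
clock: 5.18
tool_pos: [0.6173, 0.1043, 0.0341]
orientation: [-3.14, 0.011, 0.459]
ft_force: [-1.5, 0.3, -4.4]
width: 0.0264
grip_force: 50.2
```

>>> send_rows(
  grip=[0.2, 0.2, 0.2, 0.2, 0.2],
  delta_pos=[
    [0, 0, 0],
    [0, 0, -0.002],
    [0, 0, -0.001],
    [0, 0, -0.001],
    [0, 0, 0],
  ],
  roll=[0, 0, 0, 0, 0],
)

```text
clock: 5.6
tool_pos: [0.6231, 0.1081, 0.0371]
orientation: [3.141, -0.003, 0.462]
ft_force: [0.3, -0.2, -4.7]
width: 0.0261
grip_force: 50.2
```

>>> send_rows(
  grip=[0.2, 0.2, 0.2, 0.2, 0.2],
  delta_pos=[
    [0, 0, 0],
    [0, 0, -0.001],
    [0, 0, -0.001],
    [0, 0, -0.001],
    [0, 0, 0],
  ],
  roll=[0, 0, 0, 0, 0],
)

```text
clock: 6.02
tool_pos: [0.6216, 0.1078, 0.032]
orientation: [-3.142, 0.001, 0.462]
ft_force: [0.0, -0.1, -3.8]
width: 0.0263
grip_force: 50.2
```

>>> send_rows(
  grip=[0.2, 0.2, 0.2, 0.2],
  delta_pos=[
    [0, 0, -0.001],
    [0, 0, -0.001],
    [0, 0, 0],
    [0, 0, 0],
  ],
  roll=[0, 0, 0, 0],
)

```text
clock: 6.35
tool_pos: [0.6218, 0.1079, 0.0317]
orientation: [3.141, 0.0, 0.462]
ft_force: [-4.1, -1.3, 6.1]
width: 0.0263
grip_force: 51.5
```

>>> send_rows(
  grip=[0.35, 0.45, 0.6, 0.8, 1],
  delta_pos=[
    [0, 0, 0],
    [0, 0, 0],
    [0, 0, 0],
    [0, 0, 0],
    [0, 0, 0],
  ],
  roll=[0, 0, 0, 0, 0],
)

```text
clock: 6.77
tool_pos: [0.6221, 0.108, 0.0304]
orientation: [3.141, -0.0, 0.462]
ft_force: [-0.2, 0.4, 0.1]
width: 0.073
grip_force: 0.0
```

>>> send_rows(
  grip=[1, 1, 1, 1, 1],
  delta_pos=[
    [0, 0, 0.005],
    [0, 0, 0.03],
    [0, 0, 0.04],
    [0, 0, 0.04],
    [0, 0, 0.04],
  ],
  roll=[0, 0, 0, 0, 0],
)

```text
clock: 7.18
tool_pos: [0.6215, 0.1079, 0.1872]
orientation: [-3.141, 0.0, 0.462]
ft_force: [0.6, -0.5, -0.6]
width: 0.0854
grip_force: 0.0
```

>>> send_rows(
  grip=[1, 1, 1, 1, 1],
  delta_pos=[
    [-0.0257, 0.025, 0],
    [-0.0257, 0.025, 0],
    [-0.0257, 0.025, 0],
    [-0.0257, 0.025, 0],
    [-0.0257, 0.025, 0],
  ],
  roll=[-3, -3, -3, -3, -3],
)

```text
clock: 7.6
tool_pos: [0.4921, 0.2339, 0.186]
orientation: [-3.142, -0.001, 0.197]
ft_force: [-0.2, 0.7, 1.2]
width: 0.0854
grip_force: 0.0
```

>>> send_rows(
  grip=[1, 1, 1, 1, 1],
  delta_pos=[
    [-0.0257, 0.025, 0],
    [-0.0257, 0.025, 0],
    [0, 0, 0],
    [0, 0, 0],
    [0, 0, 0],
  ],
  roll=[0, 0, 0, 0, 0],
)

```text
clock: 8.02
tool_pos: [0.4424, 0.2826, 0.1857]
orientation: [3.141, -0.001, 0.2]
ft_force: [0.9, -0.6, -0.0]
width: 0.0855
grip_force: 0.0
```

Run:
```python
from h import *
from plant import env
w=wristcam(env);s=env.state();print(s["tool_pos"],s["orientation"],s["ft_force"],s["joint_positions"][6])
g=cv2.cvtColor(w["img"],cv2.COLOR_BGR2GRAY)
print(proj(w,[[.442,.283,.013]]))
m=cv2.morphologyEx((g>120).astype(np.uint8),cv2.MORPH_OPEN,np.ones((3,3)))
b=blob(m,proj(w,[[.442,.283,.013]])[0]);h=cv2.convexHull(b.astype(np.int32))
q=cv2.approxPolyDP(h,12,True)[:,0];P=cast(w,q,.013)[:,:2];e=np.roll(P,-1,0)-P
print(q.tolist(),P.mean(0),np.linalg.norm(e,axis=1).round(3),np.degrees(np.arctan2(e[:,1],e[:,0])).round(1))
cv2.polylines(w["img"],[q],1,(0,0,255))
cv2.imwrite("pics/w4.png",w["img"]);pickle.dump(w,open("w4.pkl","wb"))
```

```text
[0.44287882 0.2818953  0.18553111] [ 3.14087918e+00 -5.99958427e-04  1.98461115e-01] [ 0.44219491 -0.41497284 -0.32317862] -2.124879907327677
[[316.49458075 180.91678006]]
[[244, 123], [388, 125], [379, 235], [256, 225]] [0.4436326  0.28279262] [0.152 0.125 0.143 0.114] [ -79.3 -169.8   96.5   14.7]
```

View pics/w4.png

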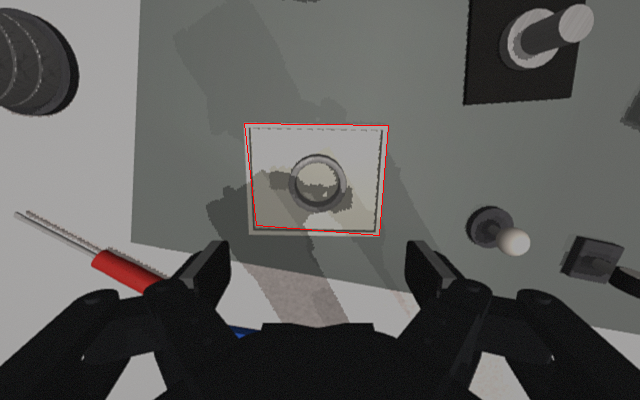

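Picture: tray corners (244,123), (388,125), (379,236), (249,235); ring near (318,182). I'll take a closer crop for the ring centre.

Run:
```python
from h import *
w=pickle.load(open("w4.pkl","rb"))
P=cast(w,[(244,123),(388,125),(379,236),(249,235)],.013)[:,:2];e=np.roll(P,-1,0)-P
print(P.mean(0).round(4),np.linalg.norm(e,axis=1).round(3),np.degrees(np.arctan2(e[:,1],e[:,0])).round(1))
i=cv2.resize(w["img"][140:220,275:365],None,fx=6,fy=6,interpolation=cv2.INTER_CUBIC)
t=np.linspace(0,2*np.pi,90)
for z,r,col in((.029,.031,(0,0,255)),(.029,.024,(0,255,0)),(.005,.031,(255,0,0))):
    q=proj(w,np.c_[.4435+r*np.cos(t),.282+r*np.sin(t),0*t+z]);cv2.polylines(i,[((q-[275,140]+.5)*6).astype(np.int32)],1,col)
cv2.imwrite("pics/c4.png",i)
```

```text
[0.4399 0.2843] [0.152 0.126 0.152 0.127] [ -79.3 -169.7  101.    10.4]
```

View pics/c4.png

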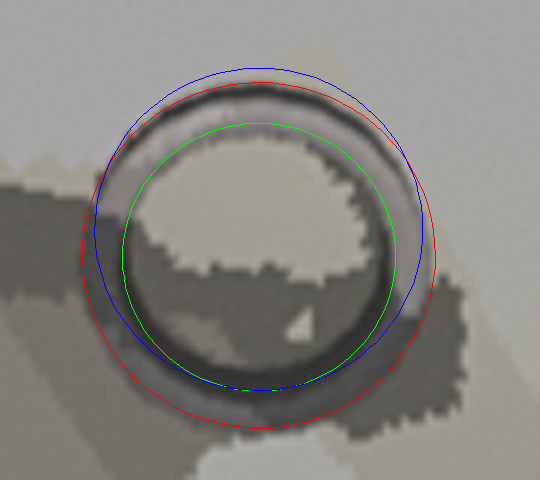

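>>> send_rows(
  grip=[1, 1, 1, 1, 1],
  delta_pos=[
    [0, 0, -0.04],
    [0, 0, -0.04],
    [0, 0, -0.04],
    [0, 0, -0.035],
    [0, 0, -0.015],
  ],
  roll=[0, 0, 0, 0, 0],
)

```text
clock: 8.48
tool_pos: [0.4405, 0.2791, 0.0108]
orientation: [3.138, 0.007, 0.197]
ft_force: [-0.2, 0.3, 0.8]
width: 0.0859
grip_force: 0.0
```

>>> send_rows(
  grip=[1, 1, 1, 1],
  delta_pos=[
    [0, 0, 0],
    [0, 0, -0.004],
    [0, 0, -0.004],
    [0, 0, 0],
  ],
  roll=[0, 0, 0, 0],
)

```text
clock: 8.82
tool_pos: [0.4432, 0.283, 0.0082]
orientation: [-3.141, -0.002, 0.199]
ft_force: [0.0, -0.4, 0.1]
width: 0.0857
grip_force: 0.0
```

>>> send_rows(
  grip=[0.8, 0.6, 0.6, 0.6, 0.6],
  delta_pos=[
    [0, 0, 0],
    [0, 0, 0],
    [0, 0, 0],
    [0, 0, 0],
    [0, 0, 0],
  ],
  roll=[0, 0, 0, 0, 0],
)

```text
clock: 9.23
tool_pos: [0.4428, 0.2832, 0.0092]
orientation: [3.141, -0.002, 0.2]
ft_force: [-2.3, -1.7, 8.1]
width: 0.0607
grip_force: 52.2
```

>>> send_rows(
  grip=[0.6, 0.6, 0.6],
  delta_pos=[
    [0, 0, 0],
    [0, 0, 0],
    [0, 0, 0],
  ],
  roll=[0, 0, 0],
)

```text
clock: 9.48
tool_pos: [0.4429, 0.2832, 0.0092]
orientation: [3.141, -0.002, 0.2]
ft_force: [-1.9, -1.3, 8.2]
width: 0.0606
grip_force: 52.2
```

>>> send_rows(
  grip=[0.6, 0.6, 0.6, 0.6, 0.6],
  delta_pos=[
    [0, 0, 0.01],
    [0, 0, 0.03],
    [0, 0, 0.04],
    [0, 0, 0.04],
    [0, 0, 0.04],
  ],
  roll=[0, 0, 0, 0, 0],
)

```text
clock: 9.9
tool_pos: [0.4412, 0.2825, 0.1694]
orientation: [3.141, 0.0, 0.201]
ft_force: [0.8, -0.0, -2.2]
width: 0.0609
grip_force: 55.6
```

>>> send_rows(
  grip=[0.6, 0.6, 0.6, 0.6, 0.6],
  delta_pos=[
    [0, -0.0375, 0.01],
    [0, -0.0375, 0.01],
    [0, -0.0375, 0],
    [0, -0.0375, 0],
    [0, -0.0375, 0],
  ],
  roll=[0, 0, 0, 0, 0],
)

```text
clock: 10.32
tool_pos: [0.4413, 0.0937, 0.1882]
orientation: [3.141, -0.001, 0.201]
ft_force: [1.0, -0.4, -2.8]
width: 0.0608
grip_force: 55.6
```

>>> send_rows(
  grip=[0.6, 0.6, 0.6, 0.6, 0.6],
  delta_pos=[
    [0, -0.0375, 0],
    [0, -0.0375, 0],
    [0, -0.0375, 0],
    [0, -0.0375, 0],
    [0, -0.0375, 0],
  ],
  roll=[0, 0, 0, 0, 0],
)

```text
clock: 10.73
tool_pos: [0.4412, -0.0936, 0.188]
orientation: [3.141, -0.001, 0.201]
ft_force: [1.2, -0.5, -2.5]
width: 0.0603
grip_force: 55.6
```

>>> send_rows(
  grip=[0.6, 0.6, 0.6, 0.6, 0.6],
  delta_pos=[
    [-0.001, -0.0375, 0],
    [-0.001, -0.0375, 0],
    [-0.001, -0.0375, 0],
    [-0.001, -0.0375, 0],
    [0, -0.0375, 0],
  ],
  roll=[0, 0, 0, 0, 0],
)

```text
clock: 11.15
tool_pos: [0.4371, -0.281, 0.1879]
orientation: [-3.141, -0.001, 0.2]
ft_force: [1.3, -0.1, -2.0]
width: 0.061
grip_force: 55.6
```

>>> send_rows(
  grip=[0.6, 0.6, 0.6, 0.6, 0.6],
  delta_pos=[
    [0, 0, 0],
    [0, 0, 0],
    [0, 0, 0],
    [0, 0, 0],
    [0, 0, 0],
  ],
  roll=[0, 0, 0, 0, 0],
)

```text
clock: 11.57
tool_pos: [0.4383, -0.2778, 0.1874]
orientation: [-3.141, -0.0, 0.203]
ft_force: [-0.7, 0.1, -2.6]
width: 0.0606
grip_force: 55.7
```

Run:
```python
from h import *
from plant import env
w=wristcam(env);s=env.state();p=s["tool_pos"];print(p,s["orientation"],s["ft_force"],s["joint_positions"][6])
i=w["img"].copy();t=np.linspace(0,2*np.pi,120)
zb=p[2]-.0042
for x,y,z,r,col in((.438,-.2818,.045,.065,(0,0,255)),(p[0],p[1],zb+.024,.031,(0,255,0)),(p[0],p[1],zb+.024,.024,(0,255,0)),(p[0],p[1],zb,.031,(255,0,0))):
    q=proj(w,np.c_[x+r*np.cos(t),y+r*np.sin(t),0*t+z]);cv2.polylines(i,[np.round(q).astype(np.int32)],1,col)
cv2.imwrite("pics/w5.png",cv2.resize(i[100:340,160:480],None,fx=2.4,fy=2.4))
```

```text
[ 0.43831423 -0.27806642  0.18747187] [-3.14127853e+00 -2.50569483e-04  2.02769922e-01] [ 0.15536503  0.84906552 -2.55167376] -0.8780661331318499
```

View pics/w5.png

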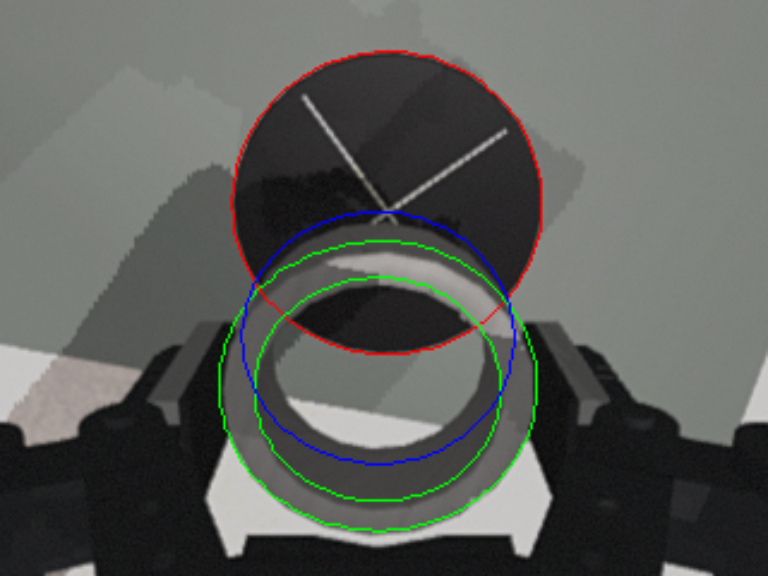

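>>> send_rows(
  grip=[0.6, 0.6, 0.6, 0.6, 0.6],
  delta_pos=[
    [0, -0.002, -0.04],
    [0, 0, -0.04],
    [0, 0, -0.03],
    [0, 0, -0.016],
    [0, 0, -0.006],
  ],
  roll=[0, 0, 0, 0, 0],
)

```text
clock: 12.03
tool_pos: [0.436, -0.2794, 0.0524]
orientation: [-3.138, 0.004, 0.202]
ft_force: [-0.4, 0.2, -2.6]
width: 0.0604
grip_force: 55.7
```

>>> send_rows(
  grip=[0.6, 0.6, 0.6, 0.6, 0.6],
  delta_pos=[
    [0, 0, 0],
    [0, 0, 0],
    [0, 0, 0],
    [0, 0, -0.001],
    [0, 0, -0.001],
  ],
  roll=[0, 0, 0, 0, 0],
)

```text
clock: 12.45
tool_pos: [0.4389, -0.2821, 0.0546]
orientation: [3.14, -0.002, 0.2]
ft_force: [0.0, 0.4, -3.3]
width: 0.0608
grip_force: 55.7
```

>>> send_rows(
  grip=[0.6, 0.6, 0.6, 0.6, 0.6],
  delta_pos=[
    [0, 0, -0.001],
    [0, 0, -0.001],
    [0, 0, 0],
    [0, 0, 0],
    [0, 0, 0],
  ],
  roll=[0, 0, 0, 0, 0],
)

```text
clock: 12.87
tool_pos: [0.4379, -0.2817, 0.0513]
orientation: [3.141, 0.0, 0.2]
ft_force: [-0.4, 0.6, -2.0]
width: 0.0604
grip_force: 55.7
```

>>> send_rows(
  grip=[0.6, 0.6, 0.6, 0.6, 0.6],
  delta_pos=[
    [0, 0, -0.001],
    [0, 0, -0.001],
    [0, 0, 0],
    [0, 0, 0],
    [0, 0, 0],
  ],
  roll=[0, 0, 0, 0, 0],
)

```text
clock: 13.28
tool_pos: [0.438, -0.2816, 0.0493]
orientation: [3.141, 0.0, 0.2]
ft_force: [1.2, 0.2, -1.9]
width: 0.0605
grip_force: 55.7
```

>>> send_rows(
  grip=[0.6, 0.6, 0.6, 0.6],
  delta_pos=[
    [0, 0, -0.001],
    [0, 0, 0],
    [0, 0, 0],
    [0, 0, 0],
  ],
  roll=[0, 0, 0, 0],
)

```text
clock: 13.62
tool_pos: [0.438, -0.2817, 0.0492]
orientation: [3.142, -0.0, 0.2]
ft_force: [-2.5, 1.8, 5.5]
width: 0.0606
grip_force: 56.4
```

>>> send_rows(
  grip=[0.75, 0.8, 0.9, 1, 1],
  delta_pos=[
    [0, 0, 0],
    [0, 0, 0],
    [0, 0, 0],
    [0, 0, 0],
    [0, 0, 0.01],
  ],
  roll=[0, 0, 0, 0, 0],
)

```text
clock: 14.03
tool_pos: [0.4366, -0.2808, 0.0571]
orientation: [-3.139, 0.003, 0.2]
ft_force: [-0.4, 0.1, 0.5]
width: 0.0852
grip_force: 0.0
```

>>> send_rows(
  grip=[1, 1, 1, 1, 1],
  delta_pos=[
    [0, 0, 0.03],
    [0, 0, 0.04],
    [0, 0, 0.04],
    [0, 0, 0.02],
    [0.0262, 0.0267, 0],
  ],
  roll=[0, 0, 0, 0, 0],
)

```text
clock: 14.45
tool_pos: [0.4625, -0.2635, 0.195]
orientation: [3.131, -0.005, 0.187]
ft_force: [-0.1, -1.2, 0.1]
width: 0.0857
grip_force: 0.0
```

>>> send_rows(
  grip=[1, 1, 1, 1, 1],
  delta_pos=[
    [0.0262, 0.0267, 0],
    [0.0262, 0.0267, 0],
    [0.0262, 0.0267, 0],
    [0.0262, 0.0267, 0],
    [0.0262, 0.0267, 0],
  ],
  roll=[0, 0, 0, 0, 0],
)

```text
clock: 14.87
tool_pos: [0.5962, -0.1201, 0.1893]
orientation: [3.141, -0.001, 0.2]
ft_force: [0.9, -0.7, 1.2]
width: 0.0854
grip_force: 0.0
```

>>> send_rows(
  grip=[1, 1, 1, 1, 1],
  delta_pos=[
    [0.0262, 0.0267, 0],
    [0, 0, 0],
    [0, 0, 0],
    [0, 0, 0],
    [0, 0, 0],
  ],
  roll=[0, 0, 0, 0, 0],
)

```text
clock: 15.28
tool_pos: [0.6205, -0.0967, 0.1886]
orientation: [3.14, 0.001, 0.198]
ft_force: [-0.5, 0.3, -0.3]
width: 0.0854
grip_force: 0.0
```

Run:
```python
from h import *
from plant import env
w=wristcam(env);s=env.state();p=s["tool_pos"];print(p,s["orientation"],s["ft_force"],s["joint_positions"][6])
u=proj(w,[[.62,-.095,.03]])[0].astype(int);print(u)
pickle.dump(w,open("w6.pkl","wb"))
x0,y0=u[0]-95,max(u[1]-75,0);print(x0,y0)
cv2.imwrite("pics/w6.png",cv2.resize(w["img"][y0:y0+150,x0:x0+190],None,fx=4,fy=4,interpolation=cv2.INTER_CUBIC))
```

```text
[ 0.62044159 -0.09674064  0.18862282] [3.14055448e+00 5.69293907e-04 1.97292518e-01] [ 0.17488241 -0.79211458  0.20013797] -1.3170866568029607
[315 183]
220 108
```

View pics/w6.png

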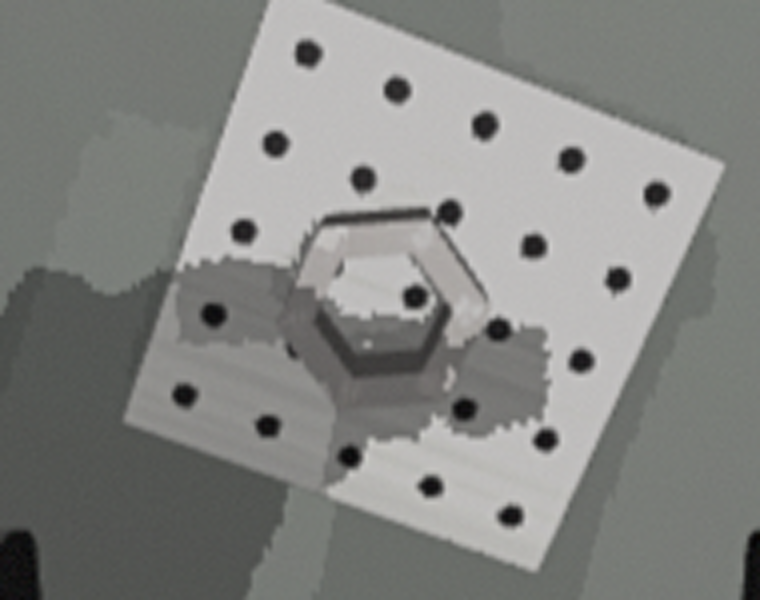

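Run:
```python
from h import *
w=pickle.load(open("w6.pkl","rb"))
o=lambda L:(np.array(L,float)+.0)/4+[220-.375,108-.375]
P=cast(w,o([(308,54),(656,195),(511,516),(185,395)]),.03)[:,:2];e=np.roll(P,-1,0)-P
print("plate",P.mean(0).round(4),np.linalg.norm(e,axis=1).round(4),np.degrees(np.arctan2(e[:,1],e[:,0])).round(1))
V=cast(w,o([(325,226),(431,218),(488,302)]),.054)[:,:2];e=np.diff(V,axis=0)
print(V,np.linalg.norm(e,axis=1),np.degrees(np.arctan2(e[:,1],e[:,0])))
from scipy.optimize import least_squares
hexa=lambda p,z,R=.02656:np.c_[p[0]+R*np.cos(p[2]+np.arange(6)*np.pi/3),p[1]+R*np.sin(p[2]+np.arange(6)*np.pi/3),np.full(6,z)]
a0=np.arctan2(*(V[1]-[.618,-.095])[::-1])
f=lambda p:(hexa(p,.054)[[1,0,5],:2]-V).ravel()
r=least_squares(f,[.618,-.095,a0]);print(r.x,np.degrees(r.x[2])%60,r.fun)
x=r.x
i=cv2.imread("pics/w6.png")
for z,c in((.054,(0,0,255)),(.03,(255,0,0))):
    q=(proj(w,hexa(x,z))-[220-.375,108-.375])*4;cv2.polylines(i,[q.astype(np.int32)],1,c)
q=(proj(w,hexa(x,.054,.0173))-[219.625,107.625])*4;cv2.polylines(i,[q.astype(np.int32)],1,(0,255,0))
cv2.imwrite("pics/w6b.png",i[150:500,200:600])
```

```text
plate [ 0.6231 -0.1032] [0.0962 0.096  0.096  0.096 ] [-100.2  169.8   79.8  -10. ]
[[ 0.64081381 -0.07697753]
 [ 0.647698   -0.10153936]
 [ 0.63029013 -0.11941727]] [0.02550835 0.02495303] [ -74.34287711 -134.23681154]
[ 0.62242533 -0.09500621 -0.24560047] 45.92812962059806 [ 8.55997683e-05  1.05382405e-03  4.90304494e-04  7.53872002e-05
 -5.75904382e-04 -1.12921122e-03]
```

View pics/w6b.png

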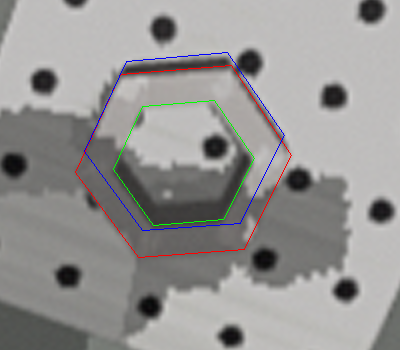

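>>> send_rows(
  grip=[1, 1, 1, 1, 1],
  delta_pos=[
    [0.002, 0.0015, -0.03],
    [0, 0, -0.03],
    [0, 0, -0.03],
    [0, 0, -0.03],
    [0, 0, -0.018],
  ],
  roll=[-6.5, -6.5, -6.5, -6, 0],
)

```text
clock: 15.75
tool_pos: [0.6206, -0.0947, 0.0475]
orientation: [3.14, 0.004, -0.251]
ft_force: [-0.4, -0.2, -0.7]
width: 0.0853
grip_force: 0.0
```

>>> send_rows(
  grip=[1, 1, 1, 1, 1],
  delta_pos=[
    [0, 0, 0],
    [0, 0, -0.008],
    [0, 0, -0.008],
    [0, 0, 0],
    [0, 0, 0],
  ],
  roll=[0, 0, 0, 0, 0],
)

```text
clock: 16.17
tool_pos: [0.6238, -0.0935, 0.0351]
orientation: [-3.141, -0.001, -0.245]
ft_force: [0.5, 0.3, -0.2]
width: 0.0855
grip_force: 0.0
```

>>> send_rows(
  grip=[0.8, 0.6, 0.45, 0.4, 0.4],
  delta_pos=[
    [0, 0, 0],
    [0, 0, 0],
    [0, 0, 0],
    [0, 0, 0],
    [0, 0, 0],
  ],
  roll=[0, 0, 0, 0, 0],
)

```text
clock: 16.58
tool_pos: [0.6241, -0.0935, 0.0353]
orientation: [3.141, -0.002, -0.245]
ft_force: [0.1, -1.2, 3.5]
width: 0.0448
grip_force: 53.5
```

>>> send_rows(
  grip=[0.4, 0.4, 0.4],
  delta_pos=[
    [0, 0, 0],
    [0, 0, 0],
    [0, 0, 0],
  ],
  roll=[0, 0, 0],
)

```text
clock: 16.83
tool_pos: [0.6241, -0.0935, 0.0353]
orientation: [3.141, -0.002, -0.245]
ft_force: [0.1, -0.7, 5.4]
width: 0.0452
grip_force: 53.5
```

>>> send_rows(
  grip=[0.4, 0.4, 0.4, 0.4, 0.4],
  delta_pos=[
    [0, 0, 0.01],
    [0, 0, 0.03],
    [0, 0, 0.04],
    [0, 0, 0.04],
    [0, 0, 0.03],
  ],
  roll=[0, 0, 0, 0, 0],
)

```text
clock: 17.25
tool_pos: [0.6236, -0.093, 0.1873]
orientation: [-3.141, -0.002, -0.245]
ft_force: [1.9, -0.2, -1.8]
width: 0.0448
grip_force: 52.7
```

>>> send_rows(
  grip=[0.4, 0.4, 0.4, 0.4, 0.4],
  delta_pos=[
    [-0.0153, 0.0315, 0],
    [-0.0153, 0.0315, 0],
    [-0.0153, 0.0315, 0],
    [-0.0153, 0.0315, 0],
    [-0.0153, 0.0315, 0],
  ],
  roll=[5, 5, 5, 5, 5],
)

```text
clock: 17.67
tool_pos: [0.545, 0.0656, 0.184]
orientation: [3.142, 0.002, 0.196]
ft_force: [0.9, 0.4, -2.3]
width: 0.045
grip_force: 52.7
```

>>> send_rows(
  grip=[0.4, 0.4, 0.4, 0.4, 0.4],
  delta_pos=[
    [-0.0153, 0.0315, 0],
    [-0.0153, 0.0315, 0],
    [-0.0153, 0.0315, 0],
    [-0.0153, 0.0315, 0],
    [-0.0153, 0.0315, 0],
  ],
  roll=[0, 0, 0, 0, 0],
)

```text
clock: 18.08
tool_pos: [0.4685, 0.2227, 0.1841]
orientation: [3.141, 0.001, 0.191]
ft_force: [1.2, 0.4, -2.3]
width: 0.0447
grip_force: 52.7
```

>>> send_rows(
  grip=[0.4, 0.4, 0.4, 0.4, 0.4],
  delta_pos=[
    [-0.0153, 0.0315, 0],
    [-0.0153, 0.0315, 0],
    [0, 0, 0],
    [0, 0, 0],
    [0, 0, 0],
  ],
  roll=[0, 0, 0, 0, 0],
)

```text
clock: 18.5
tool_pos: [0.4393, 0.2841, 0.184]
orientation: [3.14, 0.001, 0.192]
ft_force: [0.1, 0.9, -2.6]
width: 0.045
grip_force: 52.7
```

>>> send_rows(
  grip=[0.4, 0.4, 0.4],
  delta_pos=[
    [0, 0, 0],
    [0, 0, 0],
    [0, 0, 0],
  ],
  roll=[0, 0, 0],
)

```text
clock: 18.75
tool_pos: [0.4403, 0.2836, 0.1842]
orientation: [3.141, 0.0, 0.189]
ft_force: [1.2, 0.4, -2.4]
width: 0.0451
grip_force: 52.7
```

Run:
```python
from h import *
from plant import env
w=wristcam(env);s=env.state();p=s["tool_pos"];print(p,s["orientation"],s["ft_force"],s["joint_positions"][6])
i=w["img"].copy();y=s["orientation"][2]
def rect(c,a,hx,hy,z):
    return np.c_[np.array([[-hx,-hy],[hx,-hy],[hx,hy],[-hx,hy]])@np.array([[np.cos(a),np.sin(a)],[-np.sin(a),np.cos(a)]])+c,np.full(4,z)]
def hx(c,a,z,R):
    t=a+np.arange(6)*np.pi/3;return np.c_[c[0]+R*np.cos(t),c[1]+R*np.sin(t),0*t+z]
zb=p[2]-.0053
for X,col in((rect([.44,.2843],np.radians(10.8),.063,.076,.013),(0,0,255)),(hx(p,y,zb+.024,.02656),(0,255,0)),(hx(p,y,zb,.02656),(255,0,0))):
    cv2.polylines(i,[np.round(proj(w,X)).astype(np.int32)],1,col)
cv2.imwrite("pics/w7.png",cv2.resize(i[100:340,160:480],None,fx=2.4,fy=2.4))
```

```text
[0.44023319 0.28376869 0.18427812] [3.14117153e+00 1.61182393e-04 1.89380039e-01] [-0.9108276   0.9169588  -2.10476834] -2.1057237400534077
```

View pics/w7.png

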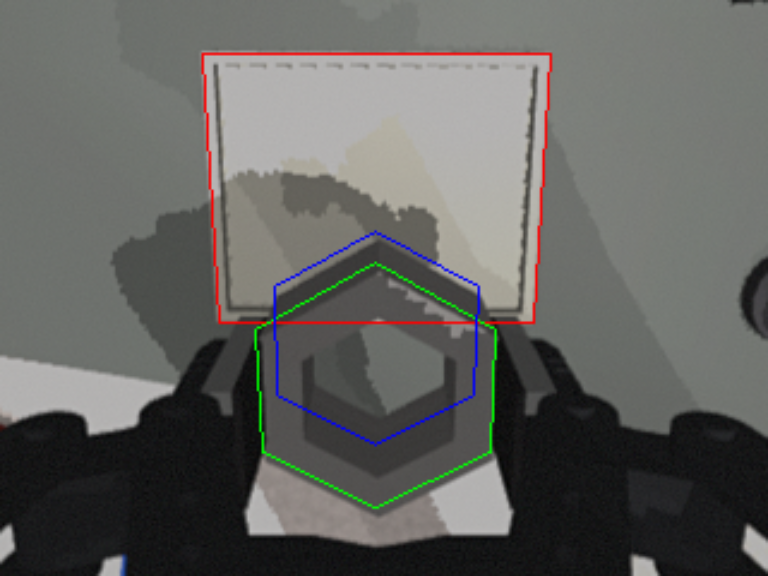

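>>> send_rows(
  grip=[0.4, 0.4, 0.4, 0.4, 0.4],
  delta_pos=[
    [0.001, 0.0005, -0.04],
    [0, 0, -0.04],
    [0, 0, -0.04],
    [0, 0, -0.032],
    [0, 0, -0.014],
  ],
  roll=[0, 0, 0, 0, 0],
)

```text
clock: 19.22
tool_pos: [0.4382, 0.2827, 0.0141]
orientation: [3.138, 0.007, 0.19]
ft_force: [-0.1, 0.4, -1.9]
width: 0.0449
grip_force: 52.6
```

>>> send_rows(
  grip=[0.4, 0.4, 0.4, 0.4, 0.4],
  delta_pos=[
    [0, 0, 0],
    [0, 0, -0.002],
    [0, 0, -0.002],
    [0, 0, -0.001],
    [0, 0, -0.001],
  ],
  roll=[0, 0, 0, 0, 0],
)

```text
clock: 19.63
tool_pos: [0.4419, 0.286, 0.0137]
orientation: [-3.141, -0.003, 0.191]
ft_force: [0.6, 0.5, -2.2]
width: 0.0451
grip_force: 52.6
```

>>> send_rows(
  grip=[0.4, 0.4, 0.4, 0.4],
  delta_pos=[
    [0, 0, -0.001],
    [0, 0, 0],
    [0, 0, 0],
    [0, 0, 0],
  ],
  roll=[0, 0, 0, 0],
)

```text
clock: 19.97
tool_pos: [0.4409, 0.2853, 0.0116]
orientation: [-3.142, -0.0, 0.191]
ft_force: [-0.1, -0.7, -2.0]
width: 0.0452
grip_force: 52.6
```

>>> send_rows(
  grip=[0.4, 0.4, 0.4, 0.4, 0.4],
  delta_pos=[
    [0, 0, -0.001],
    [0, 0, -0.001],
    [0, 0, 0],
    [0, 0, 0],
    [0, 0, 0],
  ],
  roll=[0, 0, 0, 0, 0],
)

```text
clock: 20.38
tool_pos: [0.4409, 0.2854, 0.0103]
orientation: [3.141, -0.0, 0.191]
ft_force: [-1.7, -1.5, 5.7]
width: 0.0451
grip_force: 53.7
```

>>> send_rows(
  grip=[0.6, 0.7, 0.85, 1, 1],
  delta_pos=[
    [0, 0, 0],
    [0, 0, 0],
    [0, 0, 0],
    [0, 0, 0],
    [0, 0, 0.01],
  ],
  roll=[0, 0, 0, 0, 0],
)

```text
clock: 20.8
tool_pos: [0.4394, 0.2844, 0.0181]
orientation: [3.14, 0.004, 0.192]
ft_force: [0.7, 0.1, 0.3]
width: 0.0857
grip_force: 0.0
```

>>> send_rows(
  grip=[1, 1, 1, 1, 1],
  delta_pos=[
    [0, 0, 0.03],
    [0, 0, 0.04],
    [0, 0, 0.04],
    [0, 0, 0.04],
    [0, 0, 0.02],
  ],
  roll=[0, 0, 0, 0, 0],
)

```text
clock: 21.22
tool_pos: [0.4426, 0.2869, 0.1953]
orientation: [-3.138, -0.008, 0.191]
ft_force: [-0.2, 0.1, -0.1]
width: 0.085
grip_force: 0.0
```

>>> send_rows(
  grip=[1, 1, 1, 1, 1],
  delta_pos=[
    [0.0258, -0.0253, 0],
    [0.0258, -0.0253, 0],
    [0.0258, -0.0253, 0],
    [0.0258, -0.0253, 0],
    [0.0258, -0.0253, 0],
  ],
  roll=[0, 0, 0, 0, 0],
)

```text
clock: 21.63
tool_pos: [0.5707, 0.1575, 0.1903]
orientation: [3.142, -0.001, 0.192]
ft_force: [0.6, 0.7, -0.6]
width: 0.0853
grip_force: 0.0
```

>>> send_rows(
  grip=[1, 1, 1, 1, 1],
  delta_pos=[
    [0.0258, -0.0253, 0],
    [0.0258, -0.0253, 0],
    [0, 0, -0.01],
    [0, 0, 0],
    [0, 0, 0],
  ],
  roll=[0, 0, 0, 0, 0],
)

```text
clock: 22.05
tool_pos: [0.6206, 0.1085, 0.1791]
orientation: [-3.141, 0.002, 0.191]
ft_force: [-0.0, -0.3, 0.5]
width: 0.0853
grip_force: 0.0
```

Run:
```python
from h import *
from plant import env
w=wristcam(env);s=env.state();p=s["tool_pos"];print(p,s["orientation"],s["ft_force"])
i=w["img"].copy();t=np.linspace(0,2*np.pi,90);C=[.621,.1075]
for z,r,col in((.068,.014,(0,0,255)),(.022,.026,(0,255,0)),(.008,.026,(255,0,0))):
    q=proj(w,np.c_[C[0]+r*np.cos(t),C[1]+r*np.sin(t),0*t+z]);cv2.polylines(i,[np.round(q*8).astype(np.int32)],1,col,1,cv2.LINE_AA,3)
cv2.imwrite("pics/w8.png",cv2.resize(i[60:320,0:440],None,fx=1.8,fy=1.8))
```

```text
[0.62059945 0.10943636 0.17961467] [-3.14065680e+00  4.97143731e-04  1.92839746e-01] [-0.18096043 -0.13902099  0.16796744]
```

View pics/w8.png

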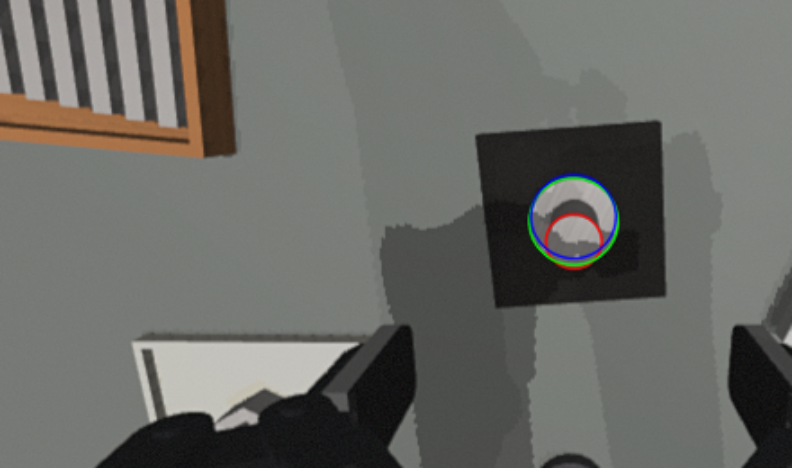

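Picture: the shaft stands mid-pad exactly where modelled. Now I'll fetch it.

>>> send_rows(
  grip=[1, 1, 1, 1, 1],
  delta_pos=[
    [0, -0.001, -0.04],
    [0, 0, -0.04],
    [0, 0, -0.035],
    [0, 0, -0.02],
    [0, 0, -0.006],
  ],
  roll=[0, 0, 0, 0, 0],
)

```text
clock: 22.52
tool_pos: [0.6176, 0.1085, 0.035]
orientation: [-3.141, 0.007, 0.194]
ft_force: [-0.3, -0.4, 0.3]
width: 0.085
grip_force: 0.0
```

>>> send_rows(
  grip=[1, 1, 1, 1],
  delta_pos=[
    [0, 0, -0.004],
    [0, 0, -0.003],
    [0, 0, 0],
    [0, 0, 0],
  ],
  roll=[0, 0, 0, 0],
)

```text
clock: 22.85
tool_pos: [0.6226, 0.1077, 0.0332]
orientation: [-3.142, -0.003, 0.192]
ft_force: [0.0, -0.3, -0.5]
width: 0.0852
grip_force: 0.0
```

>>> send_rows(
  grip=[0.5, 0.3, 0.2, 0.2, 0.2],
  delta_pos=[
    [0, 0, 0],
    [0, 0, 0],
    [0, 0, 0],
    [0, 0, 0],
    [0, 0, 0],
  ],
  roll=[0, 0, 0, 0, 0],
)

```text
clock: 23.27
tool_pos: [0.6215, 0.1073, 0.0317]
orientation: [-3.141, -0.0, 0.191]
ft_force: [-3.4, 0.1, 6.1]
width: 0.0265
grip_force: 49.9
```

>>> send_rows(
  grip=[0.2, 0.2, 0.2, 0.2, 0.2],
  delta_pos=[
    [0, 0, 0],
    [0, 0, 0],
    [0, 0, 0],
    [0, 0, 0],
    [0, 0, 0],
  ],
  roll=[0, 0, 0, 0, 0],
)

```text
clock: 23.68
tool_pos: [0.6215, 0.1075, 0.0317]
orientation: [-3.141, -0.0, 0.191]
ft_force: [-1.2, 0.2, 4.1]
width: 0.0259
grip_force: 49.1
```

>>> send_rows(
  grip=[0.2, 0.2, 0.2, 0.2, 0.2],
  delta_pos=[
    [0, 0, 0.01],
    [0, 0, 0.03],
    [0, 0, 0.04],
    [0, 0, 0.04],
    [0, 0, 0.03],
  ],
  roll=[0, 0, 0, 0, 0],
)

```text
clock: 24.1
tool_pos: [0.6214, 0.1067, 0.1837]
orientation: [3.141, -0.001, 0.191]
ft_force: [1.6, 0.3, -4.7]
width: 0.0262
grip_force: 50.1
```

>>> send_rows(
  grip=[0.2, 0.2, 0.2, 0.2, 0.2],
  delta_pos=[
    [0, -0.035, 0],
    [0, -0.035, 0],
    [0, -0.035, 0],
    [0.001, -0.035, 0],
    [0.001, -0.035, 0],
  ],
  roll=[0, 0, 0, 0, 0],
)

```text
clock: 24.52
tool_pos: [0.6217, -0.0698, 0.1802]
orientation: [-3.142, 0.003, 0.191]
ft_force: [0.2, 0.1, -4.7]
width: 0.0267
grip_force: 50.4
```

>>> send_rows(
  grip=[0.2, 0.2, 0.2, 0.2, 0.2],
  delta_pos=[
    [0, -0.0355, 0],
    [0, 0, 0],
    [0, 0, 0],
    [0, 0, 0],
    [0, 0, 0],
  ],
  roll=[0, 0, 0, 0, 0],
)

```text
clock: 24.93
tool_pos: [0.6229, -0.1014, 0.1806]
orientation: [-3.14, 0.001, 0.193]
ft_force: [-0.2, 0.2, -4.6]
width: 0.0261
grip_force: 50.4
```

Run:
```python
from h import *
from plant import env
w=wristcam(env);s=env.state();p=s["tool_pos"];print(p,s["orientation"],s["ft_force"])
i=w["img"].copy();t=np.linspace(0,2*np.pi,90);zb=p[2]-.0237
for x,y,z,r,col in((p[0],p[1],zb+.06,.014,(0,0,255)),(p[0],p[1],zb+.014,.026,(0,255,0)),(p[0],p[1],zb,.026,(255,0,0))):
    q=proj(w,np.c_[x+r*np.cos(t),y+r*np.sin(t),0*t+z]);cv2.polylines(i,[np.round(q*8).astype(np.int32)],1,col,1,cv2.LINE_AA,3)
a=np.radians(-10.1)
X=np.c_[np.array([[-1,-1],[1,-1],[1,1],[-1,1]])*.062@np.array([[np.cos(a),np.sin(a)],[-np.sin(a),np.cos(a)]])+[.6231,-.1032],np.full(4,.03)]
cv2.polylines(i,[np.round(proj(w,X)*8).astype(np.int32)],1,(0,0,255),1,cv2.LINE_AA,3)
cv2.imwrite("pics/w9.png",cv2.resize(i[80:330,160:480],None,fx=2.4,fy=2.4))
```

```text
[ 0.62307554 -0.10118538  0.18083129] [-3.14035896e+00  8.99707024e-04  1.94187896e-01] [-0.28738124  0.06236879 -4.9526858 ]
```

View pics/w9.png

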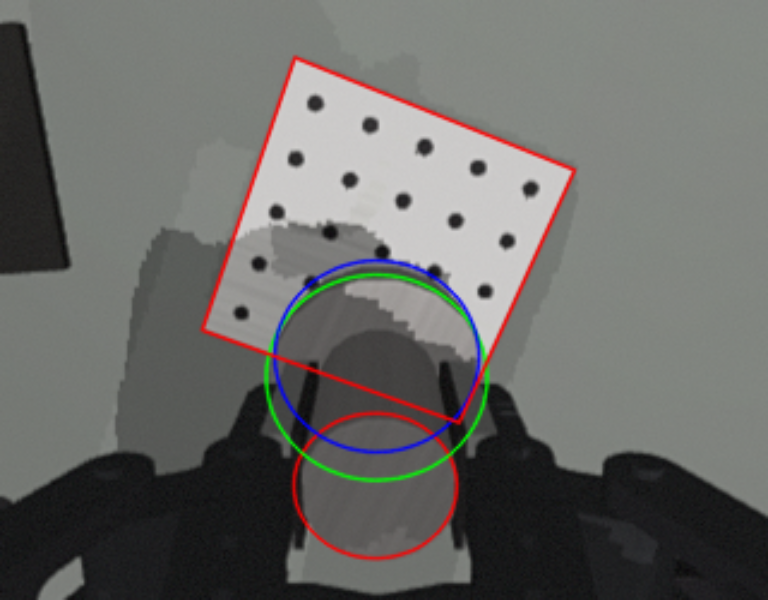

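>>> send_rows(
  grip=[0.2, 0.2, 0.2, 0.2, 0.2],
  delta_pos=[
    [0.001, 0, -0.035],
    [0, 0, -0.035],
    [0, 0, -0.03],
    [0, 0, -0.015],
    [0, 0, -0.006],
  ],
  roll=[0, 0, 0, 0, 0],
)

```text
clock: 25.4
tool_pos: [0.6216, -0.1012, 0.0566]
orientation: [-3.139, 0.007, 0.194]
ft_force: [-0.8, 0.2, -4.7]
width: 0.026
grip_force: 50.5
```

>>> send_rows(
  grip=[0.2, 0.2, 0.2, 0.2, 0.2],
  delta_pos=[
    [0, 0, 0],
    [0, 0, -0.001],
    [0, 0, -0.001],
    [0, 0, -0.001],
    [0, 0, -0.001],
  ],
  roll=[0, 0, 0, 0, 0],
)

```text
clock: 25.82
tool_pos: [0.6254, -0.1034, 0.0577]
orientation: [3.141, -0.002, 0.191]
ft_force: [-0.8, 0.1, -4.3]
width: 0.0259
grip_force: 50.5
```

>>> send_rows(
  grip=[0.2, 0.2, 0.2, 0.2],
  delta_pos=[
    [0, 0, -0.001],
    [0, 0, 0],
    [0, 0, 0],
    [0, 0, 0],
  ],
  roll=[0, 0, 0, 0],
)

```text
clock: 26.15
tool_pos: [0.6244, -0.1034, 0.0554]
orientation: [3.141, -0.0, 0.191]
ft_force: [0.2, -0.0, -5.4]
width: 0.0263
grip_force: 50.5
```

>>> send_rows(
  grip=[0.2, 0.2, 0.2, 0.2, 0.2],
  delta_pos=[
    [0, 0, -0.001],
    [0, 0, -0.001],
    [0, 0, -0.0005],
    [0, 0, 0],
    [0, 0, 0],
  ],
  roll=[0, 0, 0, 0, 0],
)

```text
clock: 26.57
tool_pos: [0.6245, -0.1033, 0.0537]
orientation: [3.141, -0.0, 0.191]
ft_force: [-3.0, 1.3, 4.1]
width: 0.0261
grip_force: 51.4
```

Contact. Release, retreat and check all three from the fixed camera and the wrist.

>>> send_rows(
  grip=[0.35, 0.45, 0.6, 0.8, 1],
  delta_pos=[
    [0, 0, 0],
    [0, 0, 0],
    [0, 0, 0],
    [0, 0, 0],
    [0, 0, 0],
  ],
  roll=[0, 0, 0, 0, 0],
)

```text
clock: 26.98
tool_pos: [0.6246, -0.1034, 0.0528]
orientation: [3.141, -0.0, 0.191]
ft_force: [-0.0, -0.7, -0.2]
width: 0.073
grip_force: 0.0
```

>>> send_rows(
  grip=[1, 1, 1, 1, 1],
  delta_pos=[
    [0, 0, 0.005],
    [0, 0, 0.03],
    [0, 0, 0.04],
    [0, 0, 0.04],
    [0, 0, 0.04],
  ],
  roll=[0, 0, 0, 0, 0],
)

```text
clock: 27.4
tool_pos: [0.624, -0.1033, 0.2099]
orientation: [3.142, 0.0, 0.191]
ft_force: [1.5, 1.3, -0.2]
width: 0.0853
grip_force: 0.0
```

>>> send_rows(
  grip=[1, 1, 1, 1, 1],
  delta_pos=[
    [-0.02, 0, 0.03],
    [-0.02, 0, 0.03],
    [-0.02, 0, 0.03],
    [0, 0, 0],
    [0, 0, 0],
  ],
  roll=[0, 0, 0, 0, 0],
)

```text
clock: 27.82
tool_pos: [0.5649, -0.1037, 0.301]
orientation: [3.139, -0.006, 0.191]
ft_force: [0.4, -0.8, -0.7]
width: 0.0852
grip_force: 0.0
```

Run:
```python
from h import *
from plant import env
w=wristcam(env);w2=env.capture("side");s=env.state();print(s["clock"],s["tool_pos"],s["ft_force"])
t=np.linspace(0,2*np.pi,90)
i=w["img"].copy()
for C,z,r,col in(([.6231,-.1032],.044,.026,(0,255,0)),([.6231,-.1032],.09,.014,(0,0,255)),([.438,-.2818],.069,.031,(0,255,0)),([.438,-.2818],.045,.065,(0,0,255)),([.44,.2843],.029,.0265,(0,255,0))):
    q=proj(w,np.c_[C[0]+r*np.cos(t),C[1]+r*np.sin(t),0*t+z]);cv2.polylines(i,[np.round(q*8).astype(np.int32)],1,col,1,cv2.LINE_AA,3)
c=cv2.resize(w2["img"][105:325,150:450],(640,469),interpolation=cv2.INTER_CUBIC)
cv2.imwrite("pics/f.png",cv2.resize(np.vstack([i[:280],c]),None,fx=.8,fy=.8,interpolation=cv2.INTER_AREA))
```

```text
27.9167 [ 0.56418912 -0.1032043   0.29747455] [-0.17521291  0.65007043  0.19353651]
```

View pics/f.png

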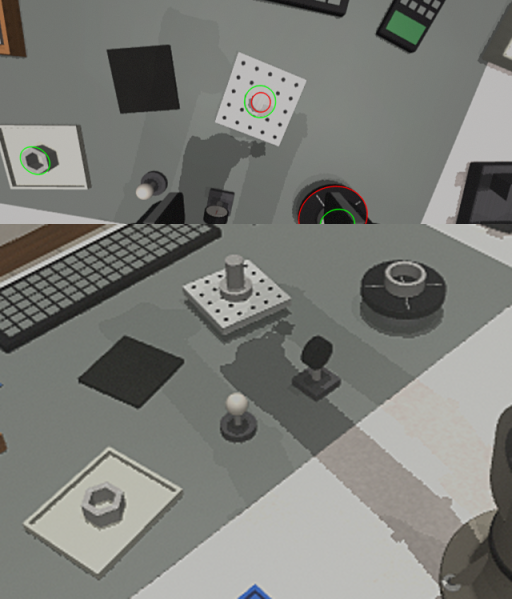

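The picture shows the shaft mid-plate at (260,101), the ring mid-turntable at (405,278) and the nut mid-tray at (103,502). All three stand upright, and the ball and gauge have not moved. I'm handing in.

```bash
python3 -c "
from plant import env
print(env.job_done())"
```

```text
the job is handed in; nothing more can be done
None
```

I handed the job in at about 28 s, with the ring on the turntable, the shaft on the plate and the nut in the white tray; the last pictures show each one upright near the middle of its place, and the master ball and dial gauge look unmoved.

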